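# Check sprung forceps on the tip-gap gauge

## Task

Turn the gauge's dial clockwise until its white pointer line stands at the one long mark on the scale, which sets the gauge's two steel blades 12 mm apart; then pick the sprung forceps up off their rest. Carry them so that the tips are just above the two blades (close, within a few centimetres, but not touching the gauge), with the forceps level and pointing along the gauge, and squeeze them until the tip gap is 12 mm like the blades, never letting the tips close right up. Finish while still holding them there, gap steady, and leave the tube rack, bottle and tip box alone.

Things in the scene. Friction and masses are not known exactly. Their poses are not given: they have to be found in the camera images.
- gauge: Tip-gap gauge, fixed: flat aluminium block 180 (x) x 120 (y) x 30 mm high. Origin: centre of its underside; x along it from the blades to the dial (roughly away from the robot). Dial axis at x = +35 mm. At x = -60 mm two upright steel blades (26 mm long in x, 4 mm thick, 10 mm above the block) either side of the centre line; the dial slides them: 30 mm between inner faces at dial 0, 12 mm at the mark.
- dial (a joint): Angle of the black dial (rad), growing clockwise from above, 0 to 2.4, stays where left (friction 0.05 N m). At 0 its white pointer line points to the gauge's -x (to the blades). The one long thick black mark of the scale lies on the gauge's +y side: dial = 1.57. Short ticks are pi/8 apart. Starts at 0.2 to 0.9. Within 0.12 rad of the mark is good.
- dial_grip (a point): Point on the dial's axis at the height to grip, 67 mm above the bench. The grip is an upright bar 42 mm long, 14 mm thick, top 74 mm above the bench; its direction is the gauge's yaw minus the dial angle. Under it a disc of 22 mm radius, top 44 mm above the bench.
- gauge_mid (a point): Point midway between the two blades, at the height of their top edges (40 mm above the bench).
- rest: White plastic forceps rest, fixed: base plate 170 x 70 x 6 mm with two crossbars, 12 mm in x, 70 mm in y, tops 32 mm above the bench, at x = -68 and +62 mm. Origin: centre of its underside; x along it. Between the bars there is room for fingers on both sides of the forceps.
- forceps: Loose sprung steel forceps, 196 mm long, about 70 g, balanced at the ribs, flat on the rest, arms side by side. Origin: underside, middle of the ribbed part (x -22 to +22 mm), where they are 38 mm wide open, 25 mm wide with parallel sides at 12 mm gap. x to the tips (x = 84 mm; tail end -112), z up, strips 12 mm high. Pivots at x = -90 mm: tips move 1.9 times as far as the ribs. Spring at the ribs: 2 N open, 6 N at 12 mm.
- forceps_grip (a point): Point between the arms in the middle of the ribbed grip part, at half the strips' height (x = 0, z = 6 mm in the forceps' frame).
- tip_left (a point): Inner face of the left (+y) tip at half height. The tip gap is the distance between tip_left and tip_right: about 36 mm open, 12 mm wanted.
- tip_right (a point): Inner face of the right (-y) tip at half height.
- leg_left (a joint): How far each of the forceps' two arms is squeezed (rad; both move alike): 0 open, 0.070 at a 12 mm gap, about 0.104 when the tips meet. The gap changes by 3.5 mm for each 0.01 rad.
- tube_rack: Bystander: white rack 70 x 116 x 18 mm with some capped tubes up to 78 mm high. Origin: centre of underside.
- reagent: Bystander: white bottle, 56 mm across, 110 mm high. Origin: centre of underside.
- tip_box: Bystander: grey tip box 87 x 122 x 60 mm. Origin: centre of underside.
Things that resemble listed ones, but are neither listed nor needed, are in the scene too. What is shaped like the gauge but yellow is not meant. Leave any black look-alike of the rest alone.

How it is judged:
On the way, in this order (a step that is already met when the one before it is completed fails the run):
1. the dial stands at the long mark (value of joint dial between 1.45 and 1.69 rad), for 0.3 s.
2. then the forceps are lifted clear of their rest, in the fingers (height (world z) of forceps above 0.045 m and contact force between forceps and rest below 0.05 N and contact force between the fingers and forceps above 0.5 N), for 0.2 s.
3. the tips are held over the blades with a gap of 12 mm (distance between tip_left and tip_right between 0.01 and 0.014 m and horizontal distance between each of tip_left, tip_right and gauge_mid below 0.018 m and height (world z) of tip_left between 0.044 and 0.095 m and height (world z) of tip_right between 0.044 and 0.095 m), for 0.3 s.
At the end, for the whole second after the job is handed in: Dial within 0.12 rad of the mark; forceps held by the fingers only, level and along the gauge within 0.3 rad; both tips within 18 mm sideways of the point midway between the blades and 44 to 95 mm above the bench; tip gap 12 mm +/- 2 mm, steady; fingers clear of the gauge (all of step 1 and all of step 3 and angle between the x axis of forceps and the x axis of gauge, either way round below 0.3 rad and angle between forceps's own z axis and vertical below 0.3 rad and contact force between the fingers and forceps above 1 N and contact force between each of forceps, the fingers and gauge below 0.2 N and contact force between forceps and rest below 0.2 N and velocity of joint leg_left between -0.05 and 0.05 rad/s and linear speed of forceps below 0.03 m/s); the arm keeps its last pose, push and grip.
It fails at once if the forceps are squeezed until the tips all but touch (distance between tip_left and tip_right below 0.004 m).
It fails at once if a bystander is moved (distance of tube_rack from where it was at the start of the episode above 0.02 m).
It fails at once if a bystander is moved (distance of reagent from where it was at the start of the episode above 0.02 m).
It fails at once if a bystander is moved (distance of tip_box from where it was at the start of the episode above 0.02 m).
It also fails if it takes over 61 s, if anything falls off the work surface, if the arm or the gripper's body presses on something with over 40 N, if the wrist force passes 120 N, or if a joint passes its speed limit or range.

## Robot

A 6-joint arm with a two-finger parallel gripper is mounted at the origin on the work surface. World frame = base frame: x ahead of the robot, y to its left, z up, the work surface at z = 0. Lengths are in m, angles in rad, forces in N, time in s.
With the tool pointing down it reaches from about 0.25 to 0.775 m from the base axis. Payload 4 kg.
Tool frame: the origin (TCP) lies midway between the tips of the shut fingers; the grasp point (between the pads) lies 19 mm behind it; z points along the fingers, y is the direction in which the jaws open and shut (so a half turn about z gives the same grasp; the last joint's range is limited). The gripper opens to 94 mm and grips with 3 to 60 N. Pads are 16 mm wide; open, the fingers measure 119 mm over their backs; the gripper's body (75 mm by 177 mm) begins 78 mm behind the grasp point.
Start: joints at [1.084, 0.087, 1.371, -0, 1.684, -0.103], TCP at [0.206, 0.51, 0.206] pointing down, gripper open.
Joint ranges: [-3.1, 3.1], [-0.76, 2.03], [0.27, 2.55], [-1.08, 4.22], [0.17, 2.65], [-2.57, 2.57]. Speed limits (rad/s): [2.79, 2.79, 3.14, 3.14, 3.14, 3.14].

## Interface

Orientations are given as [roll, pitch, yaw] about the fixed x, y, z axes, in that order (R = Rz(yaw) Ry(pitch) Rx(roll)).
In Python, from bench import robot gives the robot as it stands.
- The arm moves only by the tool drive_tool, never from a script. Its argument "series" is a list that holds one entry, the list of rows, each a list of 7 numbers: the turn, a rotation vector about the tool's x, y, z in rad, then the shift along the tool's x, y, z in cm, then the opening in per cent of the stroke, from 0 (shut) to 100 (fully open). In form: [[[rx, ry, rz, tx, ty, tz, fingers], ...]]. A call has 1 to 20 rows; each row is the pose to reach, as a shift and turn from the pose measured when the call began, along the tool's axes at that moment; what a row does not reach only later rows make up. A row lasts 1/10 s, in which the tool goes at most 50 mm and 8.59 degrees, less where a joint would pass 70% of its speed; a pose out of reach is approached as far as the arm can. A call with a gripper value outside its range is refused whole. The fingers move at their own pace and stop on an object; the grip force is fixed at half the most. Time passes only in rows, so rows that repeat a pose let the fingers close. It gives the time, the measured TCP pose, the force and the opening at its end, in the units of the state.
- robot.get_obs(): the state, without advancing time (a new reading comes with each control period).
- robot.snapshot(name): name is "side" or "top" or "wrist"; returns a dict with "img" (480x640x3 uint8, blue, green, red), "depth" (480x640 float32, m along the optical axis (not along the pixel's ray), 0 where there is no reading), "vertical_fov" (degrees; the focal length in pixels is half the picture's height over the tangent of half this angle, whatever the lens; pixels are square), "cx", "cy" (the principal point, pixels), "rvec" (rotation vector, rad) and "tvec" (3), from world to camera coordinates, as OpenCV has them. Camera axes: x right, y down, z forward; pixel columns grow to the right and rows downward; lengths in m; the calibration is good to about 2 mm. A picture is of the moment at which its call begins.
- robot.close_job(): hands the job in, once; it reports no verdict.
The state is a dict: "time": time; "joint_positions": joint angles; "qvel": joint speeds; "joint_torque": joint torques, N m; "tool_pos": TCP position; "ee_rot": TCP orientation; "wrist_force": force on the tool from outside, world axes, zero at the start; "wrist_torque": the same for the moment, N m; "width": finger opening in m.
Only numpy, scipy, OpenCV 4.12 (cv2) and the standard library are available. Lean on these libraries where they do the work, as an engineer would, in place of code of your own. Each camera call takes 0.05 s, during which the arm holds its last target.

## Working session

There is one attempt and no reset: what is moved stays moved. The work goes in short steps, Python scripts to look and compute and a tool call to move; the robot and the scene stay as the last step left them, time stands still between calls to the robot, and variables do not carry over. Pictures are saved under pics/ and viewed, and the job is handed in when it is done.

Besides the shell and the picture viewer there is one more tool, called after "Emit:" by a JSON object that holds its "op" and its "data". drive_tool: Moves the arm, as the interface text tells. Its arguments: {"type":"object","properties":{"series":{"type":"array","items":{"type":"array","items":{"type":"array","items":{"type":"number"}}}}},"required":["series"]}

```bash
ls; mkdir -p pics; cat > h.py <<'E'
import numpy as np, cv2
from bench import robot
from scipy.spatial.transform import Rotation as Rn
def snap(name,fn):
    s=robot.snapshot(name); cv2.imwrite(f'pics/{fn}.png',s['img']); np.savez(f'pics/{fn}.npz',**{k:np.array(v) for k,v in s.items()}); return s
def pts(s):
    f=240/np.tan(np.radians(float(s['vertical_fov']))/2)
    v,u=np.mgrid[0:480,0:640]; d=s['depth']
    P=np.stack([(u-float(s['cx']))/f*d,(v-float(s['cy']))/f*d,d],-1)
    R=cv2.Rodrigues(np.array(s['rvec'],float).reshape(3))[0]; t=np.array(s['tvec'],float).reshape(3)
    return (P-t)@R
def ray(s,u,v,z):
    f=240/np.tan(np.radians(float(s['vertical_fov']))/2)
    R=cv2.Rodrigues(np.array(s['rvec'],float).reshape(3))[0]; t=np.array(s['tvec'],float).reshape(3)
    c=-R.T@t; d=R.T@np.array([(u-float(s['cx']))/f,(v-float(s['cy']))/f,1])
    return c+d*(z-c[2])/d[2]
def proj(s,p):
    f=240/np.tan(np.radians(float(s['vertical_fov']))/2)
    R=cv2.Rodrigues(np.array(s['rvec'],float).reshape(3))[0]; t=np.array(s['tvec'],float).reshape(3)
    q=R@np.array(p)+t; return f*q[0]/q[2]+float(s['cx']), f*q[1]/q[2]+float(s['cy'])
E
python3 - <<'E'
from h import *
for n in ['top','side','wrist']:
    s=snap(n,n+'0'); print(n,s['vertical_fov'],s['cx'],s['cy'],s['rvec'],s['tvec'])
print(robot.get_obs())
E
```

```text
pics
top 51.53104270350995 322.3211591807613 249.6070073370308 [ 2.17364472 -2.22129512  0.04619942] [0.0106061  0.57228763 1.14444513]
side 49.63877043168625 319.9321233085295 237.30687942208783 [ 0.49370901 -2.79357404  1.03823424] [0.54499095 0.22321441 1.4227904 ]
wrist 65.37585539080219 322.8530314523616 236.65734138281013 [-2.40887662 -1.6254924  -0.21986269] [-0.54888413 -0.0278948   0.39214132]
{'time': 0.15, 'joint_positions': array([ 1.08388601e+00,  8.78148901e-02,  1.37189563e+00, -6.33122467e-06,
        1.68359872e+00, -1.03096421e-01]), 'qvel': array([ 0.00104882, -0.00142194, -0.00504377, -0.0003755 , -0.00212618,
       -0.00067544]), 'joint_torque': array([ 1.61448181e-03, -3.40639579e+01, -3.02794254e+01,  7.18361652e-02,
        3.04815976e-02, -9.93697131e-05]), 'tool_pos': array([0.20576027, 0.50960981, 0.20456266]), 'ee_rot': array([-3.13988453e+00, -1.70401746e-04,  2.75777790e+00]), 'wrist_force': array([-0.04097434, -0.77534309, -0.30781761]), 'wrist_torque': array([-0.01928759, -0.03222824, -0.01073215]), 'width': 0.09425085115085578}
```

View pics/top0.png

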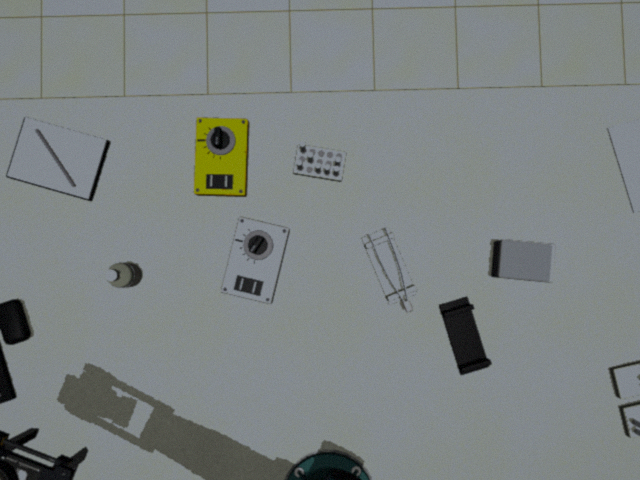

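View pics/side0.png

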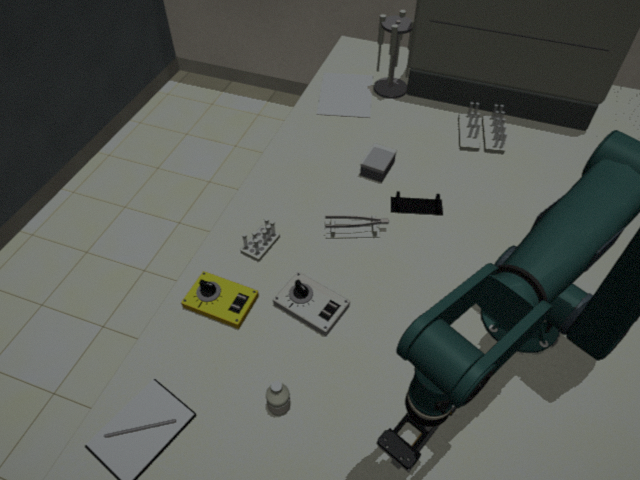

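View pics/wrist0.png

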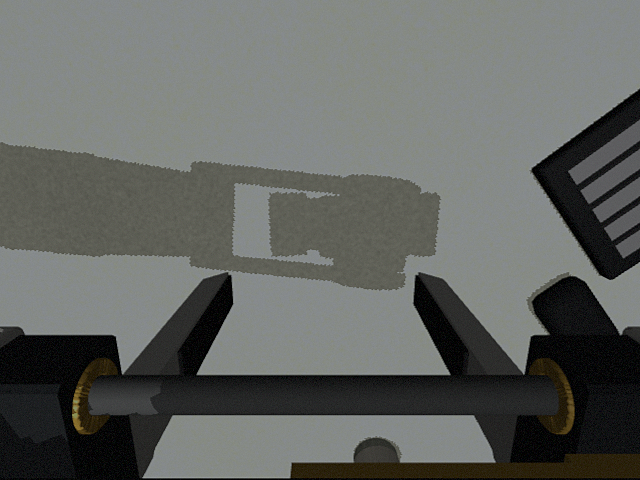

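The top view shows the white gauge at about (255,260), the forceps on the rest at (390,270), and the yellow and black look-alikes. I'll zoom in on the gauge and forceps.

```bash
python3 - <<'E'
from h import *
i=cv2.imread('pics/top0.png')
a=cv2.resize(i[205:315,210:300],None,fx=5,fy=5,interpolation=cv2.INTER_CUBIC)
b=cv2.resize(i[215:325,350:430],None,fx=5,fy=5,interpolation=cv2.INTER_CUBIC)
cv2.imwrite('pics/z0.png',np.clip(np.hstack([a,b[:550]]).astype(float)*1.3,0,255).astype(np.uint8)[:, :800])
s=dict(np.load('pics/top0.npz'))
P=pts(s)
for (u,v) in [(243,217),(290,230),(271,302),(222,291),(257,245),(388,270)]:
    print(u,v,P[v,u],ray(s,u,v,0.03))
E
```

```text
243 217 [0.65037349 0.17858068 0.03245286] [0.65065331 0.17897527 0.03      ]
290 230 [0.6203914  0.07303383 0.00563054] [0.6183036  0.07141513 0.03      ]
271 302 [0.45439491 0.11801592 0.02862819] [0.45447472 0.11786885 0.03      ]
222 291 [0.48204741 0.22868537 0.03371375] [0.48192083 0.22944739 0.03      ]
257 245 [0.58284455 0.1416526  0.07589602] [0.58545267 0.14777866 0.03      ]
388 270 [ 0.52073604 -0.00423089  1.16884402] [ 0.52165996 -0.15104127  0.03      ]
```

View pics/z0.png

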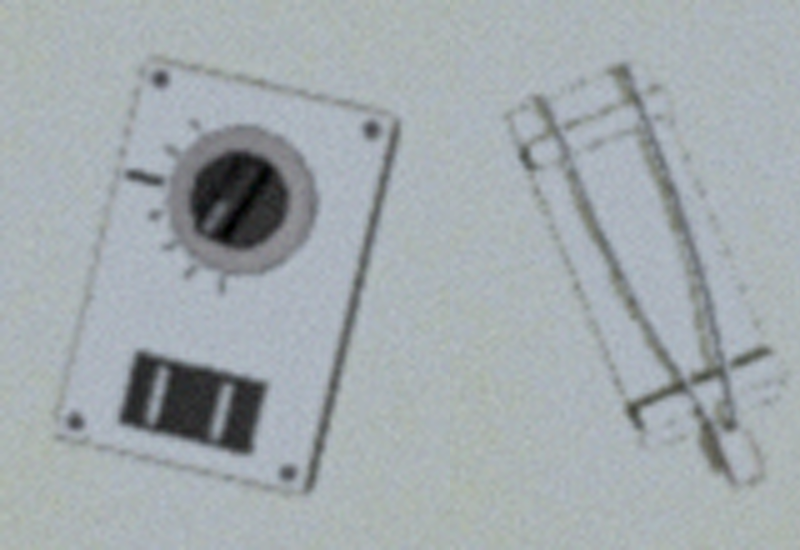

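```bash
python3 - <<'E'
from h import *
s=dict(np.load('pics/wrist0.npz')); R=cv2.Rodrigues(s['rvec'].reshape(3))[0]; c=-R.T@s['tvec'].reshape(3)
o=robot.get_obs(); T=Rn.from_euler('xyz',o['ee_rot']).as_matrix()
print('cam pos in tool',T.T@(c-o['tool_pos'])); print('cam axes in tool\n',T.T@R.T)
# gauge fit from top
s=dict(np.load('pics/top0.npz')); P=pts(s); img=s['img'].astype(int)
roi=np.zeros((480,640),bool); roi[205:312,212:298]=1
m=roi&(P[...,2]>0.018)&(P[...,2]<0.05)
q=P[m][:,:2]; r=cv2.minAreaRect((q*1000).astype(np.float32)); print(r, m.sum())
def zp(u,v,ox,oy): return ox+u/5-0.4, oy+v/5-0.4
for n,(u,v),z in [('c1',(146,55),.03),('c2',(400,115),.03),('c3',(308,492),.03),('c4',(58,437),.03),('dial',(242,200),.044),('bl1',(157,397),.04),('bl2',(222,412),.04)]:
    print(n,ray(s,*zp(u,v,210,205),z))
for n,(u,v),z in [('tipL',(540,97),.038),('tipR',(622,68),.038),('tail',(742,455),.038),('barf1',(525,160),.032),('barf2',(660,115),.032),('barn1',(632,408),.032),('barn2',(768,350),.032)]:
    print(n,ray(s,*zp(u-450,v,350,215),z))
E
```

```text
cam pos in tool [ 7.86737990e-02 -8.06794827e-06 -1.79180294e-01]
cam axes in tool
 [[-1.19245240e-04 -9.63004821e-01 -2.69484139e-01]
 [ 9.99999627e-01  1.15746968e-04 -8.56117486e-04]
 [ 8.55637238e-04 -2.69484141e-01  9.63004447e-01]]
((552.305908203125, 154.02877807617188), (120.75253295898438, 180.09207153320312), 75.24539947509766) 3950
c1 [0.65409921 0.18859456 0.03      ]
c2 [0.62385242 0.07223067 0.03      ]
c3 [0.4521912 0.117451  0.03     ]
c4 [0.47968103 0.23130519 0.03      ]
dial [0.58551546 0.14362888 0.044     ]
bl1 [0.49715854 0.18411196 0.04      ]
bl2 [0.48974076 0.15474438 0.04      ]
tipL [ 0.60460916 -0.10579943  0.038     ]
tipR [ 0.61704442 -0.14351394  0.038     ]
tail [ 0.44017249 -0.19304693  0.038     ]
barf1 [ 0.57630698 -0.0987338   0.032     ]
barf2 [ 0.59559212 -0.16106136  0.032     ]
barn1 [ 0.46213842 -0.14458992  0.032     ]
barn2 [ 0.48716489 -0.2072938   0.032     ]
```

```bash
cat >> h.py <<'E'
def delta(p,yaw,tilt=None):
    o=robot.get_obs(); T=Rn.from_euler('xyz',o['ee_rot'])
    G=Rn.from_euler('xyz',[np.pi,0,yaw])
    rv=(T.inv()*G).as_rotvec(); t=T.inv().apply(np.array(p)-o['tool_pos'])*100
    print('row',np.round(rv,4),np.round(t,2),'| t=%.2f'%o['time'],np.round(o['tool_pos'],4),np.round(o['ee_rot'],3),'w=%.4f'%o['width'],'F',np.round(o['wrist_force'],2))
E
python3 -c "
from h import *
delta([.586,.145,.19],2.19)"
```

```text
row [-1.700e-03  3.000e-04  5.678e-01] [-48.91 -19.57   1.48] | t=0.15 [0.2058 0.5096 0.2046] [-3.14  -0.     2.758] w=0.0943 F [-0.04 -0.78 -0.31]
```

Emit:
{"op": "drive_tool", "data": {"series": [[[0,0,0.1,-4.5,-1.8,0,100],[0,0,0.2,-9,-3.6,0,100],[0,0,0.3,-13.5,-5.4,0,100],[0,0,0.4,-18,-7.2,0,100],[0,0,0.5,-22.5,-9,0,100],[0,0,0.568,-27,-10.8,0.5,100],[0,0,0.568,-31.5,-12.6,1,100],[0,0,0.568,-36,-14.4,1.5,100],[0,0,0.568,-40.5,-16.2,1.5,100],[0,0,0.568,-45,-18,1.5,100],[0,0,0.568,-48.9,-19.6,1.5,100],[0,0,0.568,-48.9,-19.6,1.5,100],[0,0,0.568,-48.9,-19.6,1.5,100]]]}}

```text
time: 1.45
tool_pos: [0.5858, 0.1441, 0.1888]
ee_rot: [-3.139, -0.001, 2.188]
wrist_force: [0.5, -0.0, -0.3]
width: 0.094
```

```bash
python3 - <<'E'
from h import *
delta([.586,.145,.19],2.19)
s=snap('wrist','w1')
E
```

```text
row [-0.0031 -0.0007 -0.0021] [ 0.06  0.07 -0.12] | t=1.45 [0.5858 0.1441 0.1888] [-3.139e+00 -1.000e-03  2.188e+00] w=0.0940 F [ 0.53 -0.04 -0.3 ]
```

View pics/w1.png

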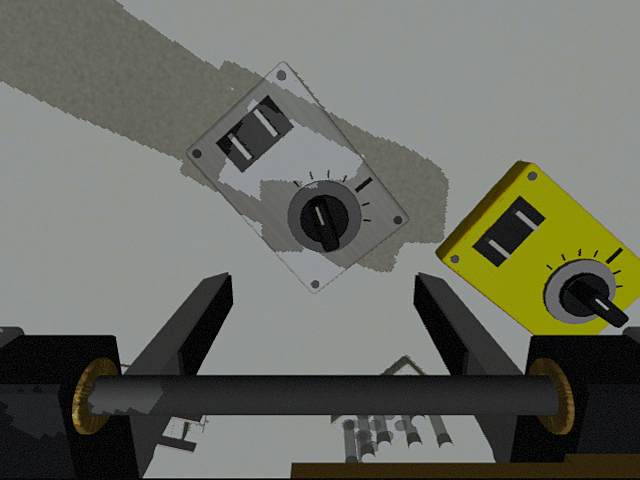

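The wrist view shows the gauge, with the dial bar at about (325,222) and its pointer line at (320,214). The long mark is at (363,185). I'll zoom in.

```bash
python3 - <<'E'
from h import *
i=cv2.imread('pics/w1.png')
a=cv2.resize(i[165:270,270:390],None,fx=6,fy=6,interpolation=cv2.INTER_CUBIC)
cv2.imwrite('pics/z1.png',np.clip(a.astype(float)*2,0,255).astype(np.uint8)[:600])
s=dict(np.load('pics/w1.npz'));P=pts(s)
Z=P[...,2]
roi=np.zeros((480,640),bool); roi[165:275,270:390]=1
m=roi&(Z>0.064)&(Z<0.09); q=P[m]; print(m.sum(),q.mean(0), cv2.minAreaRect((q[:,:2]*1000).astype(np.float32)))
w,V=np.linalg.eigh(np.cov(q[:,:2].T)); print(w,np.arctan2(V[1,1],V[0,1]), np.median(q[:,2]))
roi[:]=0; roi[55:300,180:415]=1
m=roi&(Z>0.02)&(Z<0.05); q=P[m]; print(m.sum(),cv2.minAreaRect((q[:,:2]*1000).astype(np.float32)))
E
```

```text
878 [0.58263592 0.14844003 0.0733466 ] ((583.4573974609375, 147.44052124023438), (14.05489444732666, 41.78335952758789), 55.318878173828125)
[1.64625495e-05 1.43359486e-04] 2.529921972079052 0.07369086006036261
24856 ((549.7508544921875, 155.9744110107422), (120.24046325683594, 180.45848083496094), 75.28031921386719)
```

View pics/z1.png

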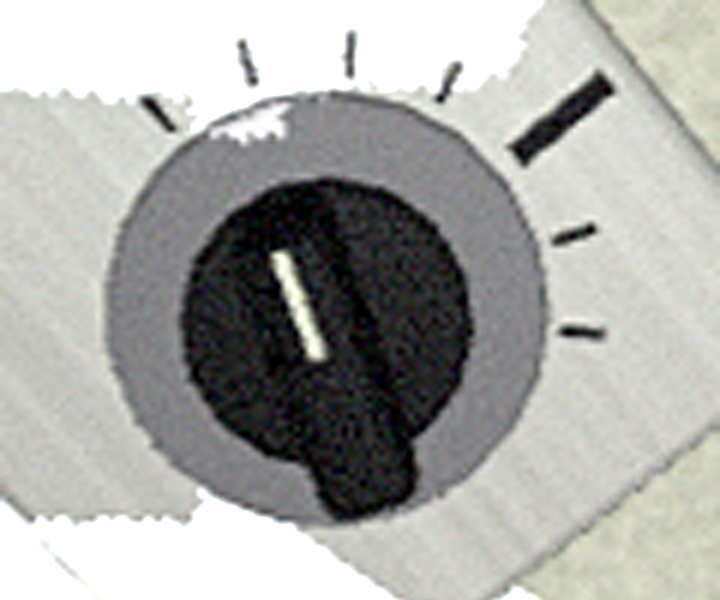

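Both fits agree: gauge yaw is about -0.257, bar direction about 2.536 and dial about 0.35. Next I grip the bar.

```bash
python3 -c "
from h import *
delta([.5845,.1465,.05],2.536)"
```

```text
row [-0.0024 -0.001  -0.3464] [ 0.15  0.06 13.92] | t=1.50 [0.5852 0.1451 0.1892] [-3.139e+00 -1.000e-03  2.190e+00] w=0.0941 F [-0.02 -0.09 -0.14]
```

Emit:
{"op": "drive_tool", "data": {"series": [[[0,0,-0.12,0,0,0,60],[0,0,-0.24,0,0,0,60],[-0.002,0,-0.346,0.1,0,3,60],[-0.002,0,-0.346,0.1,0,6.5,50],[-0.002,0,-0.346,0.1,0,10,50],[-0.002,0,-0.346,0.1,0,12.5,50],[-0.002,0,-0.346,0.1,0,13.9,50],[-0.002,0,-0.346,0.1,0,13.9,50]]]}}

```text
time: 2.3
tool_pos: [0.582, 0.1467, 0.0481]
ee_rot: [-3.138, -0.005, 2.538]
wrist_force: [-0.0, -0.6, 1.0]
width: 0.0471
```

```bash
python3 - <<'E'
from h import *
delta([.5845,.1465,.05],2.536)
s=snap('wrist','w2')
E
```

```text
row [-0.0033 -0.0045  0.0015] [-0.22  0.13 -0.19] | t=2.30 [0.582  0.1467 0.0481] [-3.138 -0.005  2.538] w=0.0471 F [-0.04 -0.58  1.  ]
```

View pics/w2.png

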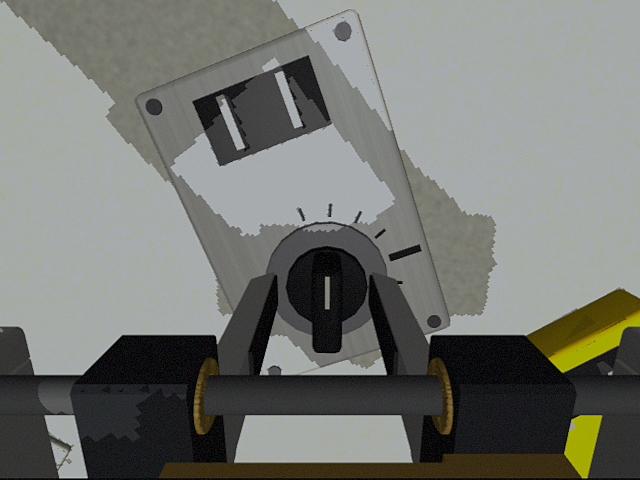

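The bar is centred between the fingers and aligned. I'll check its centre along the bar, then close.

```bash
python3 - <<'E'
from h import *
s=dict(np.load('pics/w2.npz'));P=pts(s);Z=P[...,2]
roi=np.zeros((480,640),bool); roi[230:370,300:355]=1
m=roi&(Z>0.066)&(Z<0.085); q=P[m]; r=cv2.minAreaRect((q[:,:2]*1000).astype(np.float32));print(m.sum(),r)
delta([r[0][0]/1000,r[0][1]/1000,.049],2.536)
E
```

```text
2611 ((583.1787109375, 147.68914794921875), (14.040489196777344, 41.483619689941406), 55.45920944213867)
row [-0.0008 -0.0019  0.0011] [0.09 0.07 0.12] | t=2.35 [0.5835 0.1466 0.0501] [-3.141e+00 -2.000e-03  2.537e+00] w=0.0469 F [-0.18 -0.13  1.05]
```

Emit:
{"op": "drive_tool", "data": {"series": [[[0,0,0,0,0,-0.1,12],[0,0,0,0,0,-0.1,5],[0,0,0,0,0,-0.1,5],[0,0,0,0,0,-0.1,5],[0,0,0,0,0,-0.1,5]]]}}

```text
time: 2.85
tool_pos: [0.5844, 0.1472, 0.052]
ee_rot: [3.14, -0.001, 2.537]
wrist_force: [2.7, 2.6, 0.3]
width: 0.0138
```

Emit:
{"op": "drive_tool", "data": {"series": [[[0,0,0.1,0,0,0.1,5],[0,0,0.2,0,0,0.1,5],[0,0,0.3,0,0,0.1,5],[0,0,0.4,0,0,0.1,5],[0,0,0.5,0,0,0.1,5],[0,0,0.6,0,0,0.1,5],[0,0,0.7,0,0,0.1,5],[0,0,0.8,0,0,0.1,5],[0,0,0.9,0,0,0.1,5],[0,0,1.0,0,0,0.1,5],[0,0,1.1,0,0,0.1,5],[0,0,1.18,0,0,0.1,5],[0,0,1.222,0,0,0.1,5],[0,0,1.222,0,0,0.1,5],[0,0,1.222,0,0,0.1,5]]]}}

```text
time: 4.35
tool_pos: [0.5841, 0.1471, 0.0519]
ee_rot: [-3.141, -0.002, 1.316]
wrist_force: [-2.9, 0.7, 5.8]
width: 0.0136
```

```bash
python3 - <<'E'
from h import *
delta([.584,.147,.05],1.315)
s=snap('wrist','w3')
E
```

```text
row [-0.0005 -0.0017  0.0009] [-0.01 -0.01  0.19] | t=4.35 [0.5841 0.1471 0.0519] [-3.141e+00 -2.000e-03  1.316e+00] w=0.0136 F [-2.93  0.66  5.82]
```

View pics/w3.png

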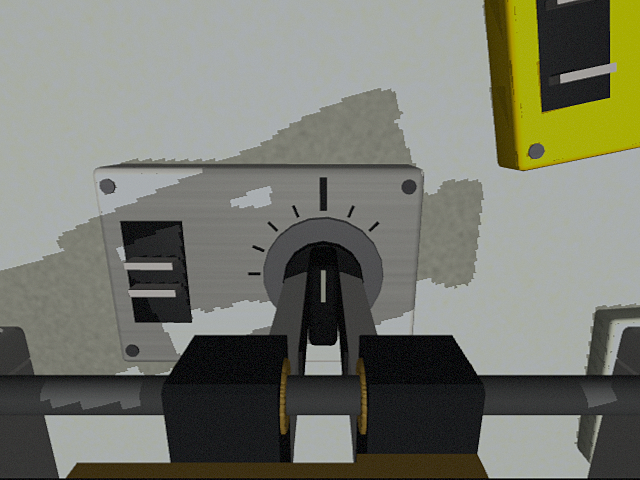

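The pointer at (323,285) lines up with the long mark at (323,193). I release and rise.

Emit:
{"op": "drive_tool", "data": {"series": [[[0,0,0,0,0,0,50],[0,0,0,0,0,0,50],[0,0,0,0,0,0,50],[0,0,0,0,0,-2,50],[0,0,0,0,0,-6,50],[0,0,0,0,0,-10,60],[0,0,0,0,0,-14,80],[0,0,0,0,0,-16,100],[0,0,0,0,0,-16,100],[0,0,0,0,0,-16,100]]]}}

```text
time: 5.4
tool_pos: [0.584, 0.1468, 0.211]
ee_rot: [-3.14, -0.001, 1.316]
wrist_force: [0.0, 0.0, -0.9]
width: 0.0836
```

```bash
python3 - <<'E'
from h import *
s=snap('wrist','w4')
delta([.5325,-.148,.2],1.22)
P=pts(s);Z=P[...,2]
def rect(roi,a,b):
    m=roi&(Z>a)&(Z<b); q=P[m]; return m.sum(),cv2.minAreaRect((q[:,:2]*1000).astype(np.float32)),q.mean(0)
x,y=P[...,0],P[...,1]
g=(abs(x-.55)<.13)&(abs(y-.155)<.12)
print('gauge',rect(g,.02,.05)); print('bar',rect((abs(x-.584)<.04)&(abs(y-.147)<.04),.066,.085))
print('blades',rect((abs(x-.49)<.04)&(abs(y-.17)<.04),.036,.045))
E
```

```text
row [-0.0037 -0.0001  0.096 ] [-29.8    2.51   0.94] | t=5.45 [0.5833 0.1467 0.2096] [-3.138 -0.     1.316] w=0.0872 F [ 0.5  -0.09 -0.34]
gauge (np.int64(20671), ((549.721923828125, 156.1390380859375), (120.42552947998047, 180.18746948242188), 75.19258880615234), array([0.5500333 , 0.16047924, 0.03136777]))
bar (np.int64(738), ((583.58349609375, 148.19247436523438), (40.92298889160156, 13.343664169311523), 75.63343811035156), array([0.58384885, 0.14888976, 0.07357049]))
blades (np.int64(281), ((491.76788330078125, 171.74392700195312), (20.366125106811523, 26.34012794494629), 75.54315185546875), array([0.49223122, 0.17176676, 0.03980725]))
```

View pics/w4.png

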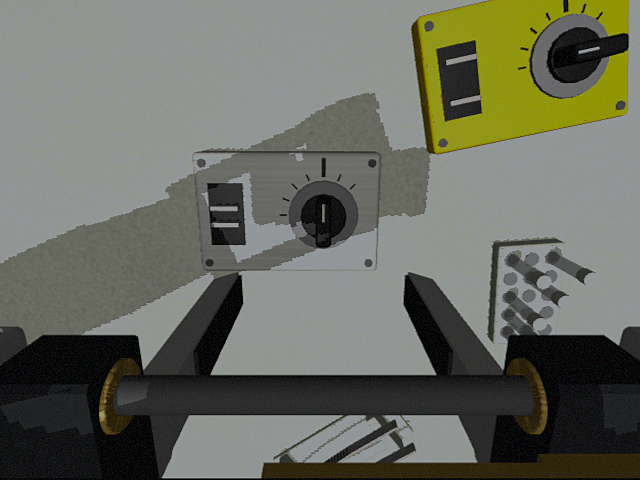

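The dial measures 1.563 rad and the blades are 20.4 mm over their outer faces, which means a 12 mm gap. Next I move over the forceps.

```bash
python3 -c "
from h import *
delta([.538,-.153,.18],.385)"
```

```text
row [-0.0035  0.0015  0.931 ] [-30.14   3.18   2.94] | t=5.45 [0.5833 0.1467 0.2096] [-3.138 -0.     1.316] w=0.0872 F [ 0.5  -0.09 -0.34]
```

Emit:
{"op": "drive_tool", "data": {"series": [[[0,0,0.12,-4,0.4,0,100],[0,0,0.24,-8,0.8,0,100],[0,0,0.36,-12,1.2,0,100],[0,0,0.48,-16,1.6,0,100],[0,0,0.6,-20,2,0.5,100],[0,0,0.72,-24,2.4,1,100],[0,0,0.84,-28,2.8,2,100],[-0.003,0,0.931,-30.1,3.2,2.9,100],[-0.003,0,0.931,-30.1,3.2,2.9,100],[-0.003,0,0.931,-30.1,3.2,2.9,100],[-0.003,0,0.931,-30.1,3.2,2.9,100]]]}}

```text
time: 6.55
tool_pos: [0.5383, -0.1514, 0.1798]
ee_rot: [-3.14, 0.002, 0.387]
wrist_force: [0.9, 0.2, 0.5]
width: 0.0939
```

```bash
python3 - <<'E'
from h import *
s=snap('wrist','w5')
delta([.538,-.153,.18],.385)
E
```

```text
row [-0.0005  0.0014  0.0025] [-0.12  0.14  0.03] | t=6.60 [ 0.5386 -0.1513  0.1803] [-3.141e+00  1.000e-03  3.880e-01] w=0.0940 F [ 0.42  0.23 -0.21]
```

View pics/w5.png

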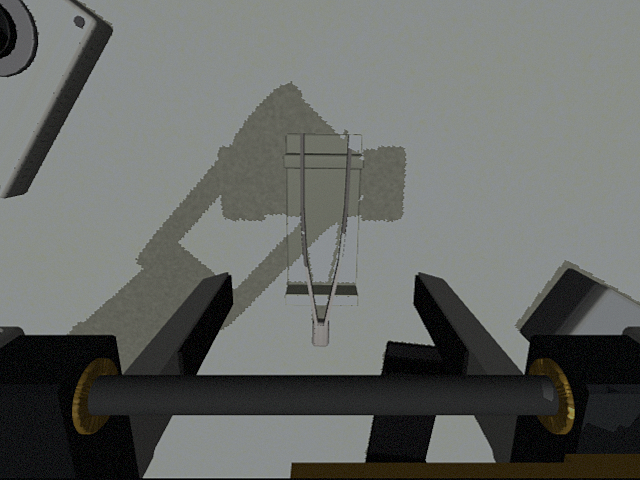

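The forceps run up the image, with tips at about (303,135) and (347,135) and the tail at (321,347). I'll measure them.

```bash
python3 - <<'E'
from h import *
s=dict(np.load('pics/w5.npz'));P=pts(s);Z=P[...,2]
i=s['img'];a=cv2.resize(i[120:360,270:375],None,fx=2.5,fy=2.5,interpolation=cv2.INTER_CUBIC)
b=cv2.resize(i[185:285,280:370],None,fx=6,fy=6,interpolation=cv2.INTER_CUBIC)
out=np.zeros((600,800,3),np.uint8); out[:600,:262]=a[:600,:262]; out[:600,262:800]=b[:600,:538]; cv2.imwrite('pics/z5.png',np.clip(out*2.,0,255).astype(np.uint8))
roi=np.zeros((480,640),bool); roi[125:352,285:362]=1
m=roi&(Z>0.037)&(Z<0.052); q=P[m]; print(m.sum(),np.median(q[:,2]))
r=cv2.minAreaRect((q[:,:2]*1000).astype(np.float32)); print(r)
c=np.array(r[0])/1000
th=np.radians(r[2]); 
if r[1][0]<r[1][1]: th-=np.pi/2
print('th',th)
e=np.array([np.cos(th),np.sin(th)]);n=np.array([-e[1],e[0]])
L=(q[:,:2]-c)@e; N=(q[:,:2]-c)@n
print('L range',L.min(),L.max())
l0=L.max()-.084; print('origin by tips',c+e*l0,' by tail',c+e*(L.min()+.112))
for k in range(-100,85,10):
    w=(abs(L-l0-k/1000)<.004)
    if w.any(): print(k,w.sum(),N[w].min()*1000,N[w].max()*1000)
E
```

```text
1989 0.04381386367510089
((518.6121215820312, -159.73934936523438), (196.4567108154297, 41.939979553222656), 21.066118240356445)
th 0.36767312390865414
L range -0.09822840608921879 0.09822830851449987
origin by tips [ 0.5318895  -0.15462505]  by tail [ 0.53146331 -0.15478922]
-100 130 -6.199256277637238 9.128918906652789
-90 152 -5.986636850719303 9.341058695095738
-80 63 -6.480433814588219 9.301543060711074
-70 62 -8.14567046966006 10.34232401144726
-60 62 -9.761106970873765 12.268742576374052
-50 68 -12.134672470861716 14.160055390107711
-40 70 -13.735693154542368 16.026913851109473
-30 72 -15.970723344335088 17.873787223824586
-20 75 -16.65699189410678 18.934876043525545
-10 72 -18.03976791176385 19.773621627846026
0 75 -18.52535938705736 19.790477664742067
10 84 -19.381461164520957 20.970008002577092
20 77 -19.889138052838206 20.744060853015927
30 73 -20.173067671025372 20.802078907345976
40 73 -20.47999914105875 20.86783864511201
50 75 -20.298943861918534 20.851434472485785
60 78 -20.823270271829237 20.870480199162216
70 84 -20.969986879135707 20.901610226024705
80 85 -20.847020644487838 20.969997284828636
```

View pics/z5.png

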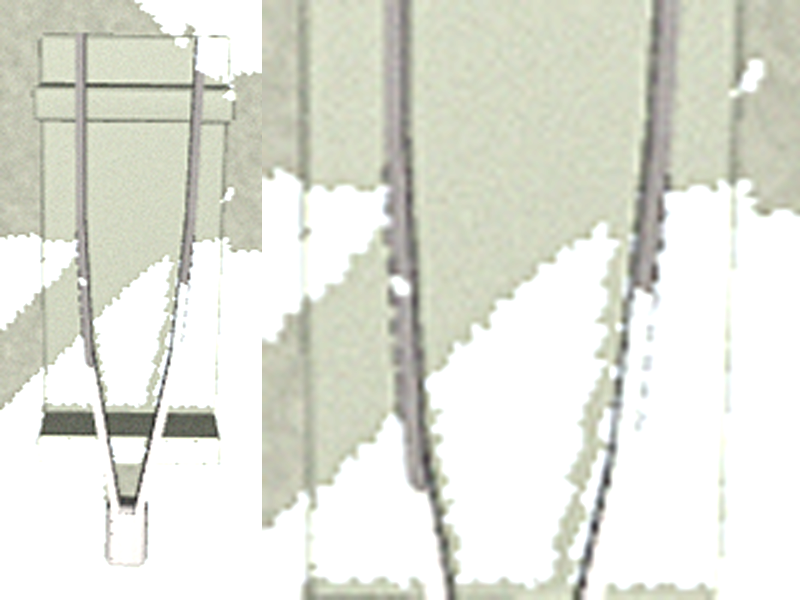

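The forceps origin is at about (0.5315,-0.154) with yaw about 0.359. They measure 38 mm wide at the ribs. I descend with the fingers open.

```bash
python3 -c "
from h import *
delta([.5315,-.154,.020],.360)"
```

```text
row [-0.0004  0.0014  0.0275] [-7.300e-01 -1.000e-02  1.603e+01] | t=6.60 [ 0.5386 -0.1513  0.1803] [-3.141e+00  1.000e-03  3.880e-01] w=0.0940 F [ 0.42  0.23 -0.21]
```

Emit:
{"op": "drive_tool", "data": {"series": [[[0,0.001,0.027,-0.7,0,2,90],[0,0.001,0.027,-0.7,0,5,85],[0,0.001,0.027,-0.7,0,8,80],[0,0.001,0.027,-0.7,0,11,75],[0,0.001,0.027,-0.7,0,13,75],[0,0.001,0.027,-0.7,0,15,75],[0,0.001,0.027,-0.7,0,16,75],[0,0.001,0.027,-0.7,0,16,75],[0,0.001,0.027,-0.7,0,16,75]]]}}

```text
time: 7.5
tool_pos: [0.5326, -0.1537, 0.0212]
ee_rot: [3.141, -0.001, 0.362]
wrist_force: [0.8, 0.2, 0.6]
width: 0.0705
```

```bash
python3 - <<'E'
from h import *
s=snap('wrist','w6')
delta([.5315,-.154,.020],.360)
E
```

```text
row [ 0.0013 -0.0015  0.0012] [-0.14 -0.06  0.18] | t=7.55 [ 0.533  -0.1541  0.0218] [ 3.14e+00 -2.00e-03  3.61e-01] w=0.0705 F [-0.46  0.22 -0.67]
```

View pics/w6.png

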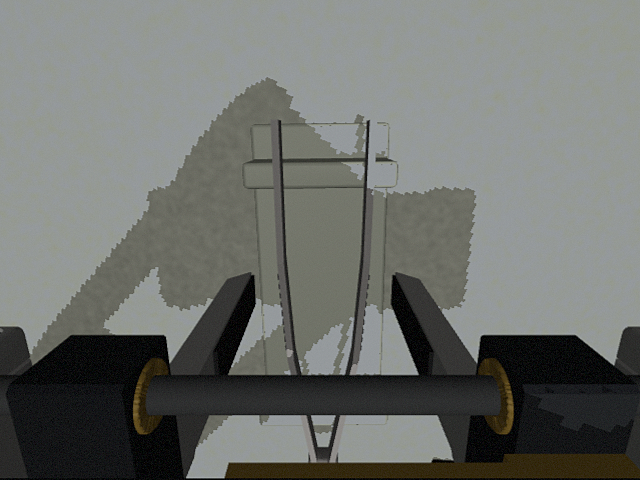

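The fingers are either side of the ribs, at about (250,300) and (395,300), and aligned. I close in small steps.

Emit:
{"op": "drive_tool", "data": {"series": [[[0,0,0,-0.1,0,0.1,60],[0,0,0,-0.1,0,0.1,50],[0,0,0,-0.1,0,0.1,44],[0,0,0,-0.1,0,0.1,40],[0,0,0,-0.1,0,0.1,37],[0,0,0,-0.1,0,0.1,34],[0,0,0,-0.1,0,0.1,32],[0,0,0,-0.1,0,0.1,30],[0,0,0,-0.1,0,0.1,30],[0,0,0,-0.1,0,0.1,30]]]}}

```text
time: 8.55
tool_pos: [0.5323, -0.1544, 0.021]
ee_rot: [3.14, -0.002, 0.361]
wrist_force: [-0.5, -0.3, 2.0]
width: 0.0282
```

```bash
cat >> h.py <<'E'
def tips(s,zt,lo=None):
    """strip tops near height zt: ends and gap, in camera-derived world coords"""
    P=pts(s);Z=P[...,2]
    roi=np.zeros((480,640),bool); roi[95:330,240:410]=1
    m=roi&(abs(Z-zt)<.006)
    n,lab,st,_=cv2.connectedComponentsWithStats(m.astype(np.uint8))
    for k in range(1,n):
        if st[k,4]<40: continue
        q=P[lab==k]; print('comp',st[k],'zmed %.4f'%np.median(q[:,2]))
        v=np.where(lab==k)[0]; top=v.min()
        for r in (top+3,top+6,top+10,top+15):
            c=np.where(lab[r]==k)[0]
            if len(c): print('  row',r,'cols',c.min(),c.max(),np.round(ray(s,c.min()-.5,r,zt),4)[:2],np.round(ray(s,c.max()+.5,r,zt),4)[:2])
E
python3 - <<'E'
from h import *
s=snap('wrist','w7')
delta([.5315,-.154,.020],.360)
tips(s,.044)
E
```

```text
row [ 0.0017 -0.002   0.0012] [-0.05 -0.07  0.1 ] | t=8.60 [ 0.5323 -0.1545  0.021 ] [ 3.14e+00 -2.00e-03  3.61e-01] w=0.0283 F [-0.28  0.42  2.03]
comp [ 263  118   38  212 1997] zmed 0.0439
  row 121 cols 293 300 [ 0.6048 -0.1139] [ 0.606  -0.1169]
  row 124 cols 293 300 [ 0.6038 -0.1143] [ 0.6049 -0.1172]
  row 128 cols 293 300 [ 0.6023 -0.1148] [ 0.6034 -0.1178]
  row 133 cols 293 300 [ 0.6005 -0.1154] [ 0.6016 -0.1184]
comp [ 345  118   38  212 2014] zmed 0.0440
  row 121 cols 345 353 [ 0.6122 -0.1333] [ 0.6135 -0.1367]
  row 124 cols 346 353 [ 0.6113 -0.1341] [ 0.6124 -0.1371]
  row 128 cols 346 353 [ 0.6098 -0.1347] [ 0.611  -0.1377]
  row 133 cols 346 353 [ 0.608  -0.1354] [ 0.6092 -0.1384]
```

View pics/w7.png

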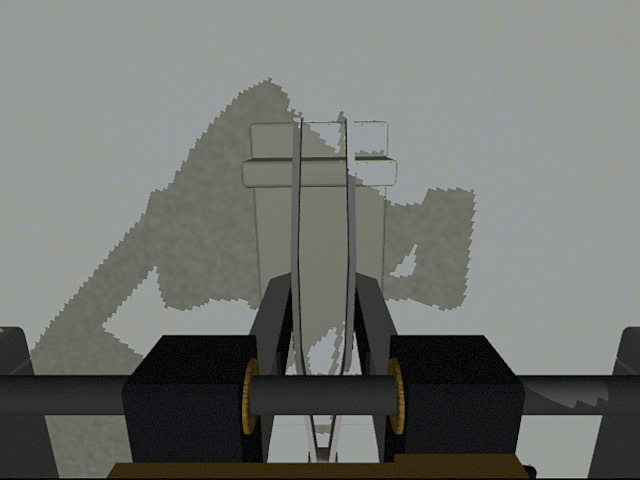

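The gap is about 17.5 mm at a 28.3 mm finger opening, as expected. I squeeze further, to about 25.3 mm.

Emit:
{"op": "drive_tool", "data": {"series": [[[0,0,0,0,0,0,29],[0,0,0,0,0,0,28],[0,0,0,0,0,0,27.5],[0,0,0,0,0,0,27],[0,0,0,0,0,0,26.8],[0,0,0,0,0,0,26.8],[0,0,0,0,0,0,26.8]]]}}

```text
time: 9.3
tool_pos: [0.5323, -0.1545, 0.021]
ee_rot: [3.14, -0.002, 0.361]
wrist_force: [0.2, 0.9, 1.7]
width: 0.0254
```

```bash
python3 - <<'E'
from h import *
s=snap('wrist','w8')
delta([.5315,-.154,.10],.360)
tips(s,.044)
E
```

```text
row [ 0.0017 -0.0019  0.0013] [-0.04 -0.06 -7.9 ] | t=9.35 [ 0.5323 -0.1545  0.021 ] [ 3.14e+00 -2.00e-03  3.61e-01] w=0.0249 F [-0.    0.47  1.45]
comp [ 267  118   41  212 1959] zmed 0.0439
  row 121 cols 300 307 [ 0.6058 -0.1165] [ 0.607  -0.1195]
  row 124 cols 300 307 [ 0.6048 -0.1169] [ 0.6059 -0.1199]
  row 128 cols 299 306 [ 0.6032 -0.117 ] [ 0.6043 -0.12  ]
  row 133 cols 299 306 [ 0.6013 -0.1177] [ 0.6025 -0.1207]
comp [ 339  118   41  212 1955] zmed 0.0440
  row 121 cols 339 346 [ 0.6113 -0.1311] [ 0.6125 -0.1341]
  row 124 cols 339 346 [ 0.6103 -0.1315] [ 0.6114 -0.1345]
  row 128 cols 339 346 [ 0.6088 -0.1321] [ 0.61   -0.1351]
  row 133 cols 339 347 [ 0.607  -0.1328] [ 0.6083 -0.1362]
```

The gap is now about 12.4 mm. I lift gently.

Emit:
{"op": "drive_tool", "data": {"series": [[[0,0,0,0,0,-0.5,26.8],[0,0,0,0,0,-1.5,26.8],[0,0,0,0,0,-3,26.8],[0,0,0,0,0,-4.5,26.8],[0,0,0,0,0,-6,26.8],[0,0,0,0,0,-7.5,26.8],[0,0,0,0,0,-8.5,26.8],[0,0,0,0,0,-9,26.8],[0,0,0,0,0,-9,26.8],[0,0,0,0,0,-9,26.8],[0,0,0,0,0,-9,26.8]]]}}

```text
time: 10.45
tool_pos: [0.5314, -0.1542, 0.11]
ee_rot: [3.141, -0.0, 0.361]
wrist_force: [-1.1, 0.3, -1.1]
width: 0.0254
```

```bash
python3 - <<'E'
from h import *
s=snap('wrist','w9')
delta([.411,.192,.115],-.258)
tips(s,.133)
E
```

```text
row [ 2.000e-04 -6.000e-04  6.193e-01] [  0.97 -36.64  -0.52] | t=10.50 [ 0.5315 -0.1542  0.11  ] [ 3.141 -0.     0.361] w=0.0252 F [ 0.4   0.25 -0.65]
comp [ 266  118   42  212 1944] zmed 0.1328
  row 121 cols 300 307 [ 0.6051 -0.1162] [ 0.6062 -0.1192]
  row 124 cols 300 307 [ 0.604  -0.1166] [ 0.6051 -0.1196]
  row 128 cols 299 306 [ 0.6024 -0.1167] [ 0.6035 -0.1197]
  row 133 cols 299 306 [ 0.6006 -0.1174] [ 0.6017 -0.1204]
comp [ 339  118   40  212 1960] zmed 0.1328
  row 121 cols 339 346 [ 0.6106 -0.1308] [ 0.6117 -0.1338]
  row 124 cols 339 346 [ 0.6095 -0.1312] [ 0.6106 -0.1342]
  row 128 cols 339 346 [ 0.6081 -0.1318] [ 0.6092 -0.1348]
  row 133 cols 339 346 [ 0.6063 -0.1325] [ 0.6074 -0.1355]
```

View pics/w9.png

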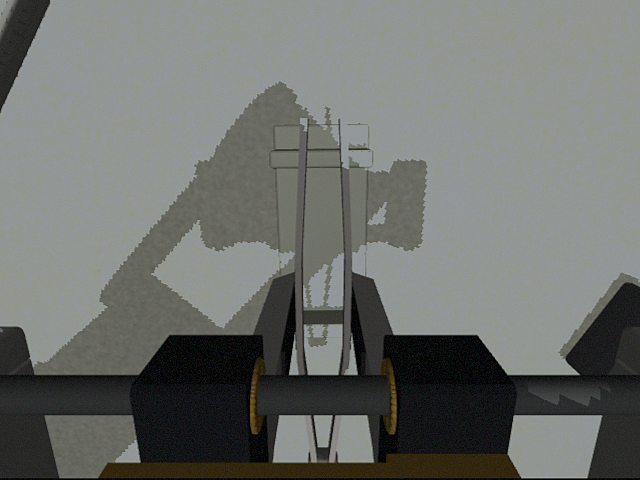

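The forceps are lifted clear and level, with the gap unchanged. I carry them over to the gauge.

Emit:
{"op": "drive_tool", "data": {"series": [[[0,0,0.01,0,-0.6,-0.2,26.8],[0,0,0.04,0.05,-2,-0.5,26.8],[0,0,0.08,0.1,-4.2,-0.5,26.8],[0,0,0.12,0.2,-6.6,-0.5,26.8],[0,0,0.16,0.3,-9,-0.5,26.8],[0,0,0.2,0.3,-11.4,-0.5,26.8],[0,0,0.24,0.4,-13.8,-0.5,26.8],[0,0,0.28,0.5,-16.2,-0.5,26.8],[0,0,0.32,0.5,-18.6,-0.5,26.8],[0,0,0.36,0.6,-21,-0.5,26.8],[0,0,0.4,0.7,-23.4,-0.5,26.8],[0,0,0.44,0.8,-25.8,-0.5,26.8],[0,0,0.48,0.8,-28.2,-0.5,26.8],[0,0,0.52,0.9,-30.6,-0.5,26.8],[0,0,0.56,0.9,-32.8,-0.5,26.8],[0,0,0.59,1,-34.8,-0.5,26.8],[0,0,0.61,1,-36,-0.5,26.8],[0,0,0.619,1,-36.6,-0.5,26.8],[0,0,0.619,1,-36.6,-0.5,26.8],[0,0,0.619,1,-36.6,-0.5,26.8]]]}}

```text
time: 12.5
tool_pos: [0.4115, 0.1914, 0.1148]
ee_rot: [3.141, -0.001, -0.258]
wrist_force: [0.2, 0.4, -1.4]
width: 0.0252
```

```bash
python3 - <<'E'
from h import *
s=snap('wrist','w10')
delta([.4116,.1926,.051],-.258)
tips(s,.138)
E
```

```text
row [ 0.0004 -0.0006 -0.0002] [-0.03 -0.13  6.38] | t=12.55 [0.4116 0.1913 0.1148] [ 3.141e+00 -1.000e-03 -2.580e-01] w=0.0252 F [ 0.16 -0.29 -0.87]
comp [ 266  118   42  212 1950] zmed 0.1377
  row 121 cols 300 307 [0.4933 0.1795] [0.4925 0.1764]
  row 124 cols 300 307 [0.4922 0.1798] [0.4914 0.1767]
  row 128 cols 299 306 [0.4909 0.1806] [0.49   0.1775]
  row 133 cols 299 306 [0.489  0.1811] [0.4882 0.178 ]
comp [ 339  118   41  212 1965] zmed 0.1377
  row 121 cols 339 346 [0.4894 0.1644] [0.4886 0.1613]
  row 124 cols 339 346 [0.4883 0.1647] [0.4874 0.1616]
  row 128 cols 339 346 [0.4868 0.1651] [0.486 0.162]
  row 133 cols 339 346 [0.4849 0.1655] [0.4841 0.1624]
```

View pics/w10.png

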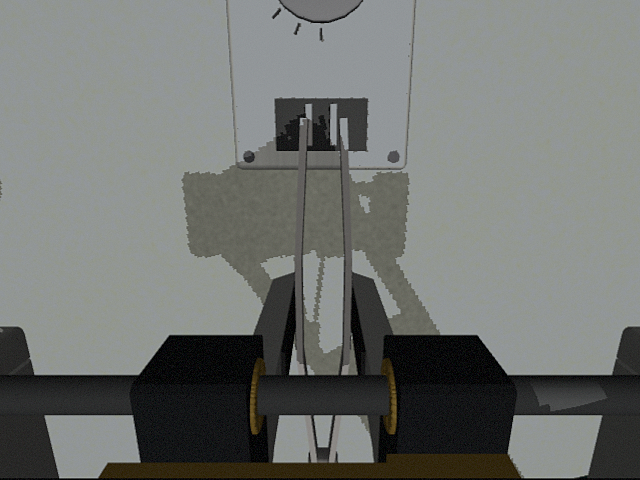

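The tips are over the blades, with the tip midpoint at about (0.492,0.170) against a target of (0.492,0.1717). I descend.

Emit:
{"op": "drive_tool", "data": {"series": [[[0,0,0,0,-0.1,0.6,26.7],[0,0,0,0,-0.1,1.6,26.7],[0,0,0,0,-0.1,2.8,26.7],[0,0,0,0,-0.1,4,26.7],[0,0,0,0,-0.1,5,26.6],[0,0,0,0,-0.1,5.8,26.6],[0,0,0,0,-0.1,6.3,26.6],[0,0,0,0,-0.1,6.3,26.6],[0,0,0,0,-0.1,6.3,26.6],[0,0,0,0,-0.1,6.3,26.6],[0,0,0,0,-0.1,6.3,26.6],[0,0,0,0,-0.1,6.3,26.6]]]}}

```text
time: 13.75
tool_pos: [0.4121, 0.1923, 0.0522]
ee_rot: [-3.142, -0.001, -0.258]
wrist_force: [-0.1, -0.6, -1.0]
width: 0.025
```

```bash
python3 - <<'E'
from h import *
s=snap('wrist','w11')
delta([.4116,.1926,.051],-.258)
tips(s,.0745)
P=pts(s);Z=P[...,2];x,y=P[...,0],P[...,1]
m=(abs(x-.584)<.04)&(abs(y-.147)<.04)&(Z>.066)&(Z<.085)
if m.sum()>50: print('bar',cv2.minAreaRect((P[m][:,:2]*1000).astype(np.float32)))
s=snap('side','s11')
i=s['img'];cv2.imwrite('pics/z11.png',cv2.resize(i[230:380,220:420],None,fx=4,fy=4,interpolation=cv2.INTER_CUBIC))
snap('top','t11')
E
```

```text
row [ 0.     -0.0013 -0.0001] [-0.05 -0.02  0.11] | t=13.80 [0.4121 0.1923 0.0521] [ 3.142e+00 -1.000e-03 -2.580e-01] w=0.0249 F [-0.83  0.13 -0.98]
comp [ 267  118   42  212 1937] zmed 0.0751
  row 121 cols 300 307 [0.4941 0.1803] [0.4932 0.1772]
  row 124 cols 300 307 [0.4929 0.1806] [0.4921 0.1775]
  row 128 cols 300 307 [0.4915 0.1811] [0.4906 0.1779]
  row 133 cols 300 307 [0.4896 0.1816] [0.4888 0.1785]
comp [ 338  118   41  212 1960] zmed 0.0752
  row 121 cols 338 346 [0.4902 0.1656] [0.4892 0.1621]
  row 124 cols 338 346 [0.489  0.1659] [0.4881 0.1624]
  row 128 cols 339 346 [0.4874 0.1659] [0.4866 0.1627]
  row 133 cols 339 346 [0.4856 0.1663] [0.4847 0.1632]
```

View pics/w11.png

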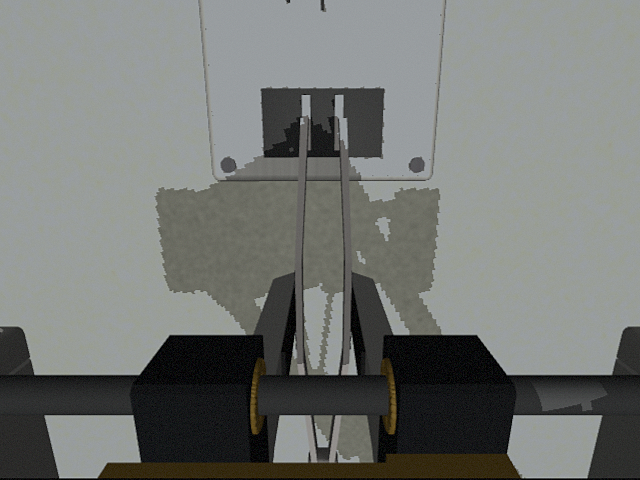

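View pics/z11.png

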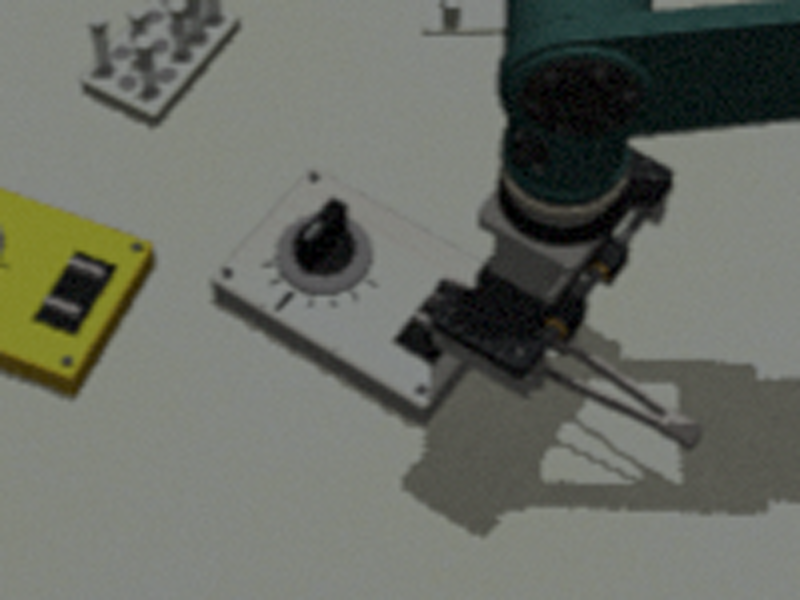

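View pics/t11.png

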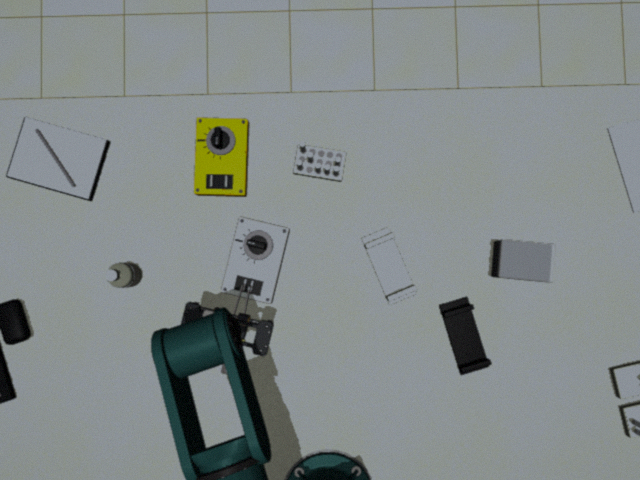

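The tips are directly above the blades: midpoint about (0.492,0.171), height about 69 mm, gap about 12.0 mm. The bystanders have not moved. I hold briefly, recheck and hand in.

Emit:
{"op": "drive_tool", "data": {"series": [[[0,0,0,0,0,0,26.6],[0,0,0,0,0,0,26.6],[0,0,0,0,0,0,26.6],[0,0,0,0,0,0,26.6],[0,0,0,0,0,0,26.6],[0,0,0,0,0,0,26.6]]]}}

```text
time: 14.5
tool_pos: [0.4119, 0.1922, 0.0519]
ee_rot: [3.141, -0.001, -0.258]
wrist_force: [0.6, 0.6, -0.7]
width: 0.0253
```

```bash
python3 - <<'E'
from h import *
s=snap('wrist','w12')
delta([.4116,.1926,.051],-.258)
tips(s,.0745)
print(robot.get_obs()['qvel'].round(4))
print(robot.close_job())
E
```

```text
row [ 0.0002 -0.0009 -0.0001] [-0.04 -0.02  0.09] | t=14.55 [0.412  0.1923 0.0519] [ 3.141e+00 -1.000e-03 -2.580e-01] w=0.0250 F [ 0.36 -1.06 -1.8 ]
comp [ 267  118   41  212 1947] zmed 0.0749
  row 121 cols 300 307 [0.4939 0.1803] [0.493  0.1772]
  row 124 cols 300 307 [0.4927 0.1806] [0.4919 0.1775]
  row 128 cols 300 307 [0.4913 0.181 ] [0.4904 0.1779]
  row 133 cols 300 307 [0.4894 0.1815] [0.4886 0.1784]
comp [ 338  118   41  212 1958] zmed 0.0749
  row 121 cols 339 346 [0.4899 0.1651] [0.489 0.162]
  row 124 cols 339 346 [0.4887 0.1654] [0.4879 0.1623]
  row 128 cols 339 346 [0.4872 0.1658] [0.4864 0.1627]
  row 133 cols 339 346 [0.4854 0.1663] [0.4845 0.1631]
[-0.0001 -0.     -0.0006 -0.001  -0.0002 -0.0012]
the job is handed in; nothing more can be done
None
```

I turned the dial to the long mark, lifted the forceps off the rest, and handed the job in at 14.55 s. The arm was still holding the tips over the blades. The hand-in gave no verdict.

- **Dial:** after I let go it read about 1.56 rad in the wrist picture. The blades measured 20.4 mm over their outer faces, which is a 12 mm gap. In the last side and top pictures the dial still stood near the mark.
- **Forceps:** at the last check the tip gap was 12.0 to 12.4 mm and steady. The tip midpoint was within about 1 mm of the point midway between the blades, and the tips were about 69 mm above the bench. The forceps were level and matched the gauge's direction to about 0.01 rad. They stayed clear of the gauge.
- **Bystanders:** the top view showed the rack, bottle and tip box where they started.
- **Disagreement:** the top and wrist cameras placed the gauge about 3 mm apart. I went by the wrist camera, and 3 mm is well inside the 18 mm limit.

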